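# Tip a bracket up against the jig fence and lock its foot

### The arm

A 7-joint arm with a two-finger parallel gripper is mounted at the origin on a cart in front of the work surface, level with it; the furniture and walls round the work are solid. World frame = base frame: x ahead of the robot, y to its left, z up, the work surface at z = 0. Lengths are in m, angles in rad, forces in N, time in s.
With the tool pointing down it reaches from about 0.4 to 0.875 m from the base axis. Payload 19.3 kg.
Tool frame: the origin (TCP) lies at the very end of the fingers, on their centre line; the grasp point (between the pads) lies 19 mm behind it; z points along the fingers, y is the line along which they close (so a half turn about z gives the same grasp; the last joint's range is limited). The gripper opens to 85 mm and grips with 20 to 120 N. Pads are 22 mm wide; open, the fingers measure 114 mm over their backs; the gripper's body (76 mm by 85 mm) begins 54 mm behind the grasp point. The pads swing forward as they close: fully open they stand 13 mm farther back than shut.
Start: joints at [-1.323, 0.521, -0.036, 1.599, 0.021, 1.021, -0.113], TCP at [0.195, 0.594, 0.231] pointing down, gripper open.
Joint ranges: [-2.91, 2.91], [-0.3, 2.13], [-1.5, 1.42], [0.17, 2.43], [-1.26, 4.41], [0.16, 1.93], [-2.52, 2.52]. Speed limits (rad/s): [1.89, 1.89, 2.39, 2.39, 3.01, 3.01, 3.01].

### API

Orientations are given as [roll, pitch, yaw] about the fixed x, y, z axes, in that order (R = Rz(yaw) Ry(pitch) Rx(roll)).
In Python, from workcell import bot gives the robot as it stands.
- The arm moves only by the tool servo_tool, never from a script. Its argument "plan" is a list of rows, each a list of 7 numbers: the finger opening in cm, from 0 to 8.54, then the shift along the tool's x, y, z in cm, then the turn, a rotation vector about the tool's x, y, z in degrees. In form: [[fingers, x, y, z, wx, wy, wz], ...]. A call has 1 to 10 rows; each row is the pose to reach, as a shift and turn from the pose commanded when the call began, along the tool's axes at that moment; what a row does not reach only later rows make up. A row lasts 1/10 s, in which the tool goes at most 50 mm and 8.59 degrees, less where a joint would pass 70% of its speed; a pose out of reach is approached as far as the arm can. A call with a gripper value outside its range is refused whole. The fingers move at their own pace and stop on an object; "force" is the grip in N (left out, the last holds). Time passes only in rows, so rows that repeat a pose let the fingers close. It gives the time, the measured TCP pose, the force, the opening and the grip force at its end, in the units of the state.
- bot.observe(): the state, without advancing time (a new reading comes with each control period).
- bot.grab_frame(name): name is "scene" or "top" or "wrist"; returns a dict with "frame" (384x512x3 uint8, blue, green, red), "mtx" (3x3 intrinsics, pixels), "R" (3x3) and "t" (3): a world point X has camera coordinates R X + t; the wrist camera has in their place "T_tool_cam" (4x4, takes a point from camera to tool coordinates, whose origin is the TCP and whose axes are the flange's). Camera axes: x right, y down, z forward; pixel columns grow to the right and rows downward; lengths in m; the calibration is good to about 2 mm. The wrist camera is an equidistant fisheye: a pixel r from the principal point sees the ray r / f radians off the axis. A picture is of the moment at which its call begins: read the wrist's pose just before it. There is no depth.
- bot.job_done(): hands the job in; it is judged then, once.
The state is a dict: "clock": time; "qpos": joint angles; "qd": joint speeds; "joint_efforts": joint torques, N m; "position": TCP position; "tool_rot": TCP orientation; "force": force on the tool from outside, world axes, zero at the start; "moment": the same for the moment, N m; "grip_width": finger opening in m; "finger_force": force on a finger pad.
Only numpy, scipy, OpenCV 4.12 (cv2) and the standard library are available. Lean on these libraries where they do the work, as an engineer would, in place of code of your own. Each camera call takes 0.05 s, during which the arm holds its last target. There are 200 camera calls.

### The job

Slide the L-shaped aluminium bracket over the bench, squarely up to the grey fence between its two yellow marks, and tip it up on the edge that meets the fence until its plate stands upright flat against the fence with the lip pointing over the fence's top; that edge must stay down on the bench the whole time, the bracket is never lifted off. Only then push the red keeper by its tab fully across in front of the bracket's foot, and let go. Do not disturb the spool, the jar or the screwdriver, and do not knock the arm into the microscope at the left.

Things in the scene. Friction and masses are not known exactly. Their poses are not given: they have to be found in the camera images.
- bracket: Loose pale aluminium L bracket, 0.14 to 0.28 kg: plate 110 (x) x 90 (y) x 5 mm flat on the bench; at its -x edge a lip 90 mm wide, 5 mm thick rises to 50 mm above the bench, outer face flush with the plate's edge. Origin: centre of the plate's underside; x from lip to foot edge, z up while flat. Starts before the fence, foot edge toward it. Finished: x straight down, z into the fence.
- bracket_foot (a point): Middle of the foot edge, at the underside: (55, 0, 0) mm in the bracket's frame. Upright at the fence it is 5 mm in front of the face, on the bench. With this edge stopped by the fence, pushing the lip's outer face (4 to 8 N halfway up) turns the bracket up about the edge; past about 84 degrees it falls against the fence and stays.
- bracket_lip (a point): Middle of the lip's free edge: (-52.5, 0, 50) mm in the bracket's frame.
- fence: Fixed grey fence, face 150 mm wide, 90 mm high, wall 10 mm thick, foot and ribs behind to x = 45 mm. Origin: on the bench, centre of the front face; x into the fence (away from the robot), y along the face to the left, z up. Yellow strips 6 mm wide at y = -60 and +60 mm; the bracket belongs centred between them. At y +75 to +185 mm a 20 mm high keeper rail projects 12 mm in front of the face.
- keeper (a joint): Slide of the red keeper along the fence's -y, m: 0 parked at the left, 0.060 fully home (stop); starts at 0 to 0.008; friction about 1.5 N. Its foot bar (12 mm thick, 95 mm long, 3 to 21 mm above the bench) runs 13 to 25 mm in front of the fence's face; its leading end is at fence y = 70 mm - joint value, so it passes in front of an upright bracket's foot.
- keeper_tab (a point): Centre of the top of the keeper's upright tab, 56 mm above the bench; the tab is 20 mm (fence x) x 16 mm (fence y) and 52 mm tall, 62 mm in front of the fence's face, at fence y = 120 mm - joint value; a low arm (16 mm high) joins it to the foot bar. Push it on its left (+y) side toward the fence's -y.
- solder_spool: Bystander: blue and white spool standing on the bench, 56 mm diameter, 42 mm high; origin at the centre of its underside. Left of it (world y over 0.40, x 0.3 to 0.8, up to 0.48 m high) stands the fixed microscope: pass it on the robot's side, drawing the hand in.
- solvent_jar: Bystander: pale blue jar behind the fence, 69 mm diameter, 104 mm high; origin at the centre of its underside.
- screwdriver: Bystander: yellow-handled screwdriver lying on the bench, 158 x 19 x 20 mm, lying along its x; origin at the middle of its underside.
Mind the look-alikes: they are no part of the job. There is more than one size of the bracket; the job needs the larger.

How it is judged:
On the way, in this order (a step that is already met when the one before it is completed fails the run):
1. the bracket stands upright against the fence, centred, while the keeper is still at the side (angle between bracket's own x axis and vertical above 3.06 rad and x of bracket_foot in the frame of fence between -0.012 and 0.003 m and y of bracket_foot in the frame of fence between -0.013 and 0.013 m and height (world z) of bracket_foot below 0.006 m and x of bracket_lip in the frame of fence above 0.02 m and angle between the y axis of bracket and the y axis of fence, either way round below 0.08 rad and value of joint keeper below 0.03 m), for 0.3 s.
2. the keeper is fully across (value of joint keeper above 0.054 m), for 0.2 s.
At the end, for the whole second after the job is handed in: Bracket at rest on its foot edge (under 6 mm high), upright within 0.08 rad, lip over the fence, foot point at most 12 mm in front of the face, square within 0.08 rad, centred within 13 mm; keeper joint over 0.054. Foot never over 30 mm high; spool, jar, screwdriver moved at most 30 mm (angle between bracket's own x axis and vertical above 3.06 rad and x of bracket_foot in the frame of fence between -0.012 and 0.003 m and y of bracket_foot in the frame of fence between -0.013 and 0.013 m and height (world z) of bracket_foot below 0.006 m and x of bracket_lip in the frame of fence above 0.02 m and angle between the y axis of bracket and the y axis of fence, either way round below 0.08 rad and value of joint keeper above 0.054 m and linear speed of bracket below 0.02 m/s); the robot touches nothing.
It fails at once if the bracket's foot edge is lifted more than 30 mm off the bench (height (world z) of bracket_foot above 0.03 m).
It fails at once if the solder spool is moved more than 30 mm (distance of solder_spool from where it was at the start of the episode above 0.03 m).
It fails at once if the solvent jar is moved more than 30 mm (distance of solvent_jar from where it was at the start of the episode above 0.03 m).
It fails at once if the screwdriver is moved more than 30 mm (distance of screwdriver from where it was at the start of the episode above 0.03 m).
It also fails if it takes over 67 s, if anything falls off the work surface, if the arm or the gripper's body presses on something with over 40 N, if the wrist force passes 120 N, or if a joint passes its speed limit or range.

## Working session

There is one attempt and no reset: what is moved stays moved. The work goes in short steps, Python scripts to look and compute and a tool call to move; the robot and the scene stay as the last step left them, time stands still between calls to the robot, and variables do not carry over. Pictures are saved under pics/ and viewed, at most 10 in all, crops included, and the job is handed in when it is done.

Besides the shell and the picture viewer there is one more tool, called after "Emit:" by a JSON object that holds its "name" and its "arguments". servo_tool: Moves the arm, as the interface text tells. Its arguments: {"type":"object","properties":{"plan":{"type":"array","items":{"type":"array","items":{"type":"number"}}},"force":{"type":"number"}},"required":["plan"]}

```bash
mkdir -p pics; ls
python3 - <<'E'
from workcell import bot
import cv2,numpy as np
s=bot.observe();print(s['clock'],s['position'],s['tool_rot'],s['grip_width'])
for n in ['scene','top']:
    f=bot.grab_frame(n);cv2.imwrite(f'pics/{n}0.png',f['frame']);np.savez(f'{n}0.npz',**f);print(n,f['mtx'],f['R'],f['t'])
E
```

```text
pics
0.0 [0.19525069 0.59336895 0.23073803] [-3.14049337e+00  8.78666353e-05  2.82378032e+00] 0.08534943383266824
scene [[416.12199502   0.         256.02849916]
 [  0.         416.12199502 193.1709753 ]
 [  0.           0.           1.        ]] [[ 0.84660325 -0.53196449  0.01663468]
 [-0.35216615 -0.58334723 -0.73190505]
 [ 0.39905129  0.61377503 -0.68120355]] [-0.32818723  0.37229685  0.57904611]
top [[364.55472881   0.         253.43783447]
 [  0.         364.55472881 197.75331379]
 [  0.           0.           1.        ]] [[-0.02152962 -0.99838571 -0.05255909]
 [-0.9893208   0.02885538 -0.14286961]
 [ 0.14415558  0.04892187 -0.98834499]] [0.26045805 0.500684   0.91531317]
```

View pics/scene0.png

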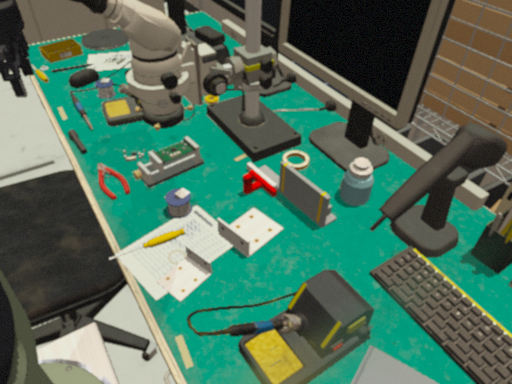

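View pics/top0.png

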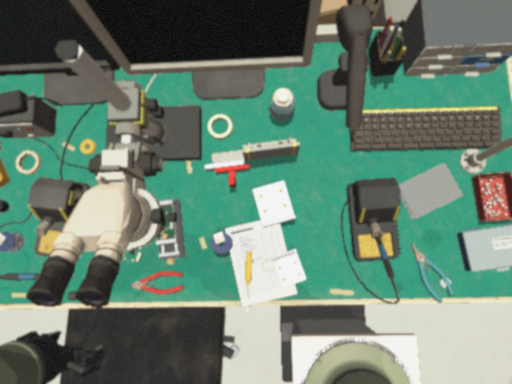

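Scene: the candidate brackets are the large one at scene (250,232) / top (274,202), and the small one at scene (187,277) / top (288,270). The fence is at top (272,150), the red keeper at (232,170), the spool at (222,243), the jar at (283,103) and the screwdriver at (249,265). I choose the bracket at top (274,202) and will check it in a close crop.

Run:
```python
import cv2,numpy as np
a=cv2.imread('pics/top0.png')[130:300,195:315];b=cv2.imread('pics/scene0.png')[145:305,155:345]
a=cv2.resize(a,None,fx=3.4,fy=3.4,interpolation=cv2.INTER_CUBIC);b=cv2.resize(b,None,fx=2,fy=2,interpolation=cv2.INTER_CUBIC)
c=np.zeros((578,408+380,3),np.uint8);c[:a.shape[0],:408]=a;c[:320,408:]=b
cv2.imwrite('pics/crop0.png',c)
```

```text
(no output)
```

View pics/crop0.png

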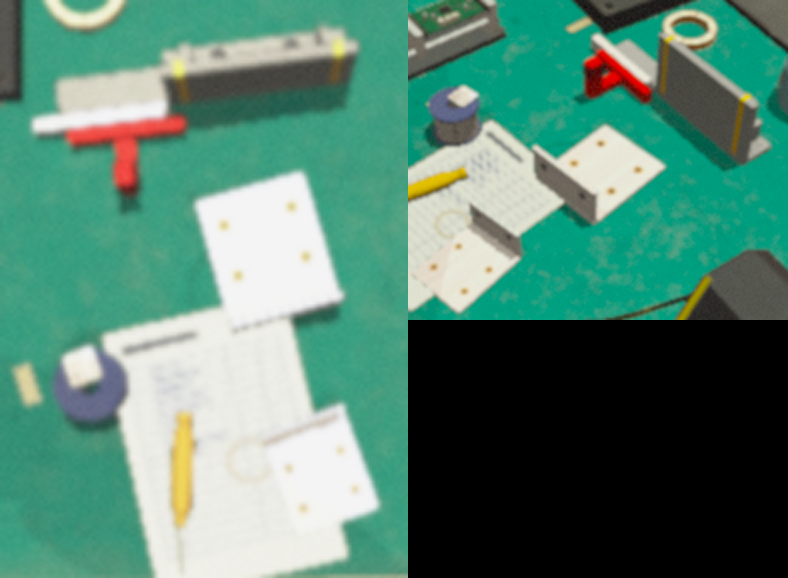

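The crop shows the larger bracket, with 4 holes and the 110x90 plate, nearest the fence. Its foot corners are at crop (195,201) and (303,172), its lip bottom at (232,328) and (343,298), and the lip is on the robot side. The small one lies on the paper at (320,465), so the choice holds. Next I'll fit the poses and draw overlays.

```bash
cat > h.py <<'E'
import numpy as np,cv2
from scipy.optimize import least_squares
def load(n): 
    d=np.load(n);return {k:d[k] for k in d.files}
def proj(f,X):
    c=np.atleast_2d(X)@f['R'].T+f['t'];p=c@f['mtx'].T;return p[:,:2]/p[:,2:]
def W(p,X):
    X=np.atleast_2d(np.array(X,float));c,s=np.cos(p[2]),np.sin(p[2])
    return np.c_[p[0]+c*X[:,0]-s*X[:,1],p[1]+s*X[:,0]+c*X[:,1],X[:,2]]
def fit(obs,p0):
    r=lambda p:np.concatenate([(proj(f,W(p,[x]))[0]-np.array(u)) for f,x,u in obs])
    s=least_squares(r,p0,loss='soft_l1');return s.x,r(s.x).reshape(-1,2).round(1)
E
cat > fit0.py <<'E'
from h import *
T,S=load('top0.npz'),load('scene0.npz')
t=lambda x,y:(x/3.4+195-.35,y/3.4+130-.35)
s=lambda x,y:((x-408)/2+155-.25,y/2+145-.25)
br=[(T,(.055,.045,.005),t(195,201)),(T,(.055,-.045,.005),t(303,172)),(T,(-.055,.045,0),t(232,329)),(T,(-.055,-.045,0),t(343,299)),
 (S,(.055,.045,.005),s(606,124)),(S,(.055,-.045,.005),s(666,165)),(S,(-.055,-.045,0),s(596,222)),(S,(-.055,.045,.05),s(534,147)),(S,(-.055,-.045,.05),s(597,193))]
fe=[(T,(0,.06,.09),t(180,74)),(T,(0,-.06,.09),t(341,57)),(T,(0,.075,.09),t(164,75)),(T,(0,-.075,.09),t(356,53)),
 (S,(0,.075,.09),s(660,38)),(S,(0,-.075,.09),s(752,105)),(S,(0,-.075,0),s(744,160))]
pb,rb=fit(br,[.55,.1,0]);pf,rf=fit(fe,[.65,.1,0])
print('bracket',pb.round(4),rb.tolist());print('fence',pf.round(4),rf.tolist())
np.savez('poses.npz',pb=pb,pf=pf)
# others on bench
def ray(f,u,z):
    d=f['R'].T@np.linalg.solve(f['mtx'],[*u,1]);C=-f['R'].T@f['t'];return (C+d*(z-C[2])/d[2]).round(3)
print('spool',ray(T,t(92,385),.042),'drv',ray(T,t(185,415),.015),ray(T,t(180,525),.015),'tab',ray(T,t(125,186),.056),'small far corner',ray(T,t(343,405),.03),ray(T,t(264,442),.03))
fi=np.linalg.inv
def inv(p,X):
    d=np.array(X[:2])-p[:2];c,s_=np.cos(p[2]),np.sin(p[2]);return np.round([c*d[0]+s_*d[1],-s_*d[0]+c*d[1]],4)
print('tab in fence',inv(pf,ray(T,t(125,186),.056)),'foot in fence',inv(pf,W(pb,(.055,0,0))[0]), 'dyaw',pb[2]-pf[2])
def box(f,im,p,x0,x1,y0,y1,z0,z1,col,k,o):
    P=[(x,y,z) for x in(x0,x1) for y in(y0,y1) for z in(z0,z1)];q=(proj(f,W(p,P))-o+.5)*k
    for i in range(8):
        for b in(1,2,4):
            if not i&b: cv2.line(im,*[tuple(int(v) for v in q[j]) for j in(i,i|b)],col,1)
out=[]
for f,o,sz,k in((T,(195,130),(120,170),3.4),(S,(155,145),(190,160),2)):
    im=f['frame'][o[1]:o[1]+sz[1],o[0]:o[0]+sz[0]].copy();im=cv2.resize(im,None,fx=k,fy=k,interpolation=cv2.INTER_CUBIC)
    box(f,im,pb,-.055,.055,-.045,.045,0,.005,(255,0,0),k,np.array(o));box(f,im,pb,-.055,-.05,-.045,.045,0,.05,(255,0,255),k,np.array(o))
    box(f,im,pf,0,.01,-.075,.075,0,.09,(0,255,0),k,np.array(o));box(f,im,pf,-.072,-.052,.112,.128,.004,.056,(255,255,0),k,np.array(o))
    out.append(im)
c=np.zeros((578,788,3),np.uint8);c[:out[0].shape[0],:408]=out[0];c[:320,408:]=out[1];cv2.imwrite('pics/ov0.png',c)
E
python3 fit0.py
```

```text
bracket [0.4984 0.1955 0.2571] [[-0.0, -0.9], [-0.3, -1.6], [0.3, 0.1], [-0.4, -0.3], [-0.1, -0.0], [0.1, -0.2], [-0.1, 1.9], [-0.5, 0.0], [-0.5, 0.3]]
fence [0.6265 0.1976 0.0961] [[0.2, -0.3], [-0.3, -1.4], [-1.0, 0.1], [1.2, -1.0], [-1.2, -2.0], [0.3, 1.6], [-1.2, 3.9]]
spool [0.391 0.333 0.042] drv [0.367 0.264 0.015] [0.283 0.269 0.015] tab [0.542 0.304 0.056] small far corner [0.372 0.142 0.03 ] [0.345 0.203 0.03 ]
tab in fence [-0.0739  0.1141] foot in fence [-0.0734  0.019 ] dyaw 0.16098404206759853
```

View pics/ov0.png

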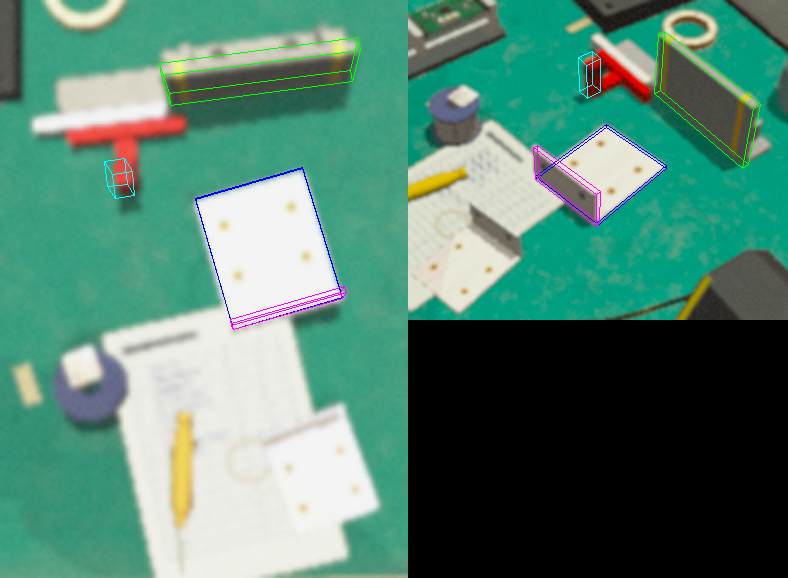

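The overlay fits the bracket, fence and tab (keeper joint about 5 mm). I'll grip the lip to slide the bracket, then tip it by pushing. First come the waypoints for the approach.

```bash
cat >> h.py <<'E'
from scipy.spatial.transform import Rotation as Ro
def rel(s,pos,psi=None,rpy=None):
    R0=Ro.from_euler('xyz',s['tool_rot'])
    if rpy is None: rpy=[np.pi,0,psi]
    d=R0.inv().apply(np.array(pos)-s['position'])*100
    return np.r_[d,(R0.inv()*Ro.from_euler('xyz',rpy)).as_rotvec(degrees=True)].round(2)
E
python3 - <<'E'
from h import *
from workcell import bot
s=bot.observe()
print(s['joint_efforts'][:1])
for p,psi in [((.14,.5,.231),2.824),((.15,.40,.231),2.5),((.25,.33,.22),2.2),((.4476,.1822,.12),1.828),((.4476,.1822,.012),1.828)]: print(rel(s,p,psi).tolist())
E
```

```text
[0.00339711]
[2.33, -10.6, -0.01, -0.06, 0.0, -0.01]
[-1.75, -19.78, -0.0, -0.06, 0.01, 18.55]
[-13.43, -23.31, 1.1, -0.06, 0.02, 35.74]
[-36.82, -31.16, 11.11, -0.05, 0.03, 57.05]
[-36.82, -31.15, 21.91, -0.05, 0.03, 57.05]
```

Emit:
{"name": "servo_tool", "arguments": {"plan": [[6,1.2,-4,0,0,0,0],[6,2.2,-7.5,0,0,0,2],[6,2.3,-11,0,0,0,6],[6,1.3,-14.5,0,0,0,10],[6,0,-17.5,0,0,0,15],[6,-1.75,-19.8,0,0,0,19],[6,-5.5,-21,0,0,0,24],[6,-9.5,-22,0,0,0,30],[6,-13.4,-23.3,1,0,0,35.7],[6,-13.4,-23.3,1,0,0,35.7]]}}

```text
clock: 1.1
position: [0.2528, 0.3271, 0.2206]
tool_rot: [-3.141, 0.002, 2.191]
force: [-0.5, 0.8, 0.5]
grip_width: 0.0601
finger_force: 0.0
```

Emit:
{"name": "servo_tool", "arguments": {"plan": [[6,-4,1.2,1.5,0,0,4],[6,-8,2.4,3,0,0,8],[6,-12,3.6,5,0,0,12],[6,-16,4.9,7,0,0,16],[6,-20,6.1,9,0,0,20],[6,-23.6,7.3,10,0,0,21.3],[6,-23.6,7.3,10,0,0,21.3],[6,-23.6,7.3,10,0,0,21.3]]}}

```text
clock: 1.9
position: [0.4477, 0.1822, 0.1208]
tool_rot: [-3.14, 0.0, 1.828]
force: [-0.5, 1.8, 0.4]
grip_width: 0.0604
finger_force: 0.0
```

Run:
```python
from h import *
from workcell import bot
s=bot.observe();f=bot.grab_frame('wrist')
print(s['clock'],s['position'],s['tool_rot'],s['force'],f['mtx'].tolist(),np.round(f['T_tool_cam'],4).tolist())
np.savez('w1.npz',pos=s['position'],rot=s['tool_rot'],**f)
im=f['frame'].copy()
R=Ro.from_euler('xyz',s['tool_rot']).as_matrix();Tc=f['T_tool_cam']
def pw(X):
    X=(np.atleast_2d(X)-s['position'])@R; c=(X-Tc[:3,3])@Tc[:3,:3]
    r=np.linalg.norm(c[:,:2],axis=1);th=np.arctan2(r,c[:,2]);K=f['mtx']
    return np.c_[K[0,2]+K[0,0]*th*c[:,0]/r,K[1,2]+K[1,1]*th*c[:,1]/r]
P=np.load('poses.npz')
def box(p,x0,x1,y0,y1,z0,z1,col):
    V=[(x,y,z) for x in(x0,x1) for y in(y0,y1) for z in(z0,z1)]
    for i in range(8):
        for b in(1,2,4):
            if not i&b:
                L=pw(W(p,np.linspace(V[i],V[i|b],15)));cv2.polylines(im,[(L*1.5).astype(int)],False,col,1)
im=cv2.resize(im,None,fx=1.5,fy=1.5)
box(P['pb'],-.055,.055,-.045,.045,0,.005,(255,0,0));box(P['pb'],-.055,-.05,-.045,.045,0,.05,(255,0,255));box(P['pf'],0,.01,-.075,.075,0,.09,(0,255,0))
box(P['pf'],-.072,-.052,.112,.128,.004,.056,(255,255,0))
cv2.imwrite('pics/w1.png',im)
```

```text
1.9 [0.44773881 0.18219305 0.12079227] [-3.14039309e+00  3.94442771e-04  1.82767141e+00] [-0.4765227   1.83518362  0.43457558] [[297.3186396354542, 0.0, 257.1358324075679], [0.0, 297.3186396354542, 195.47285286109073], [0.0, 0.0, 1.0]] [[0.0004, -0.9649, -0.2627, 0.0656], [1.0, 0.0004, -0.0001, -0.0012], [0.0002, -0.2627, 0.9649, -0.1432], [0.0, 0.0, 0.0, 1.0]]
```

View pics/w1.png

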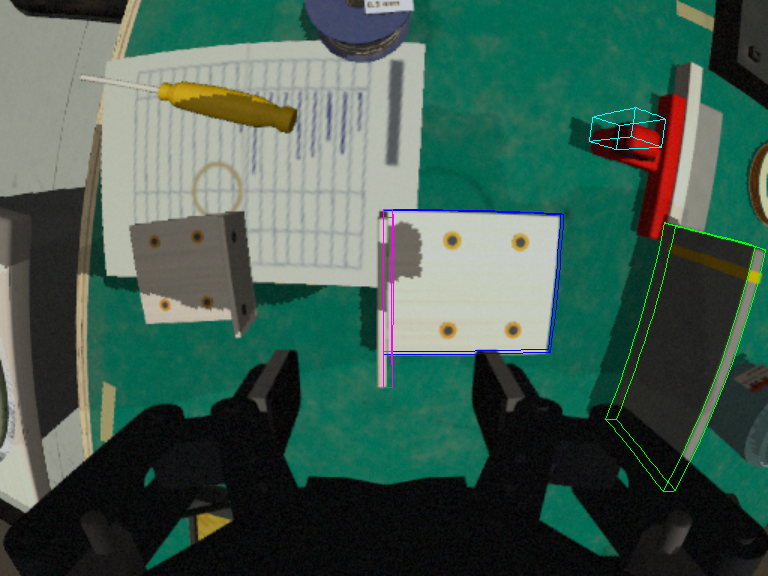

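Wrist view: the overlay lands on the bracket (lip at about (383,300), within 2 to 3 mm) and on the fence; the fingers straddle the lip. Descend and grip.

Emit:
{"name": "servo_tool", "arguments": {"plan": [[6,0,-0.2,4,0,0,0],[6,0,-0.2,7.5,0,0,0],[6,0,-0.2,9.5,0,0,0],[6,0,-0.2,10.7,0,0,0],[6,0,-0.2,10.7,0,0,0],[0,0,-0.2,10.7,0,0,0],[0,0,-0.2,10.7,0,0,0],[0,0,-0.2,10.7,0,0,0],[0,0,-0.2,10.7,0,0,0],[0,0,-0.2,10.7,0,0,0]], "force": 25}}

```text
clock: 2.95
position: [0.4462, 0.1825, 0.015]
tool_rot: [3.141, -0.0, 1.829]
force: [-0.9, -0.2, 11.0]
grip_width: 0.0045
finger_force: 28.2
```

Run:
```python
from h import *
from workcell import bot
s=bot.observe();P=np.load('poses.npz');pb,pf=P['pb'],P['pf']
print(s['clock'],s['position'],s['tool_rot'],s['force'],s['grip_width'],s['finger_force'])
# bracket frame rigidly to tool: lip centre x=-.0525 at tcp; tool-lip lateral offset from initial fit
d=s['position'][:2]-pb[:2];c,q=np.cos(pb[2]),np.sin(pb[2]);print('tcp in bracket',c*d[0]+q*d[1],-q*d[0]+c*d[1])
ly=-q*d[0]+c*d[1]
for fx in(-.03,-.008,0):
    # foot at fence(fx,0), yaw pf
    X=W(pf,(fx-.1075,ly,0))[0];X[2]=s['position'][2];print(fx,X.round(4),rel(s,X,pf[2]+np.pi/2).tolist())
```

```text
2.95 [0.4461997  0.18252199 0.01498608] [ 3.14058671e+00 -4.33762617e-04  1.82871455e+00] [-0.87576861 -0.24959302 10.96228049] 0.004532520017969331 28.207837343215942
tcp in bracket -0.05379263927088697 0.0007583938053697132
-0.03 [0.4895 0.1851 0.015 ] [-0.85, 4.26, 0.0, 0.06, -0.03, 9.27]
-0.008 [0.5114 0.1872 0.015 ] [-1.21, 6.43, 0.01, 0.06, -0.03, 9.27]
0 [0.5194 0.188  0.015 ] [-1.34, 7.22, 0.01, 0.06, -0.03, 9.27]
```

Emit:
{"name": "servo_tool", "arguments": {"plan": [[0,0,0,-0.1,0,0,0],[0,-0.2,1,-0.1,0,0,1.5],[0,-0.4,2,-0.1,0,0,3.5],[0,-0.6,3,-0.1,0,0,5.5],[0,-0.8,4,-0.1,0,0,7.5],[0,-1,5,-0.1,0,0,9],[0,-1.1,5.8,-0.1,0,0,9.3],[0,-1.2,6.4,-0.1,0,0,9.3],[0,-1.2,6.4,-0.1,0,0,9.3]]}}

```text
clock: 3.85
position: [0.5115, 0.187, 0.0152]
tool_rot: [3.141, 0.0, 1.667]
force: [0.3, -0.5, -2.4]
grip_width: 0.0046
finger_force: 26.1
```

Run:
```python
from h import *
from workcell import bot
s=bot.observe();f=bot.grab_frame('wrist')
print(s['position'],s['tool_rot'],s['force'])
im=cv2.resize(f['frame'],None,fx=1.5,fy=1.5)
R=Ro.from_euler('xyz',s['tool_rot']).as_matrix();Tc=f['T_tool_cam'];pf=np.load('poses.npz')['pf']
def pw(X):
    X=(np.atleast_2d(X)-s['position'])@R; c=(X-Tc[:3,3])@Tc[:3,:3]
    r=np.linalg.norm(c[:,:2],axis=1);th=np.arctan2(r,c[:,2]);K=f['mtx']
    return np.c_[K[0,2]+K[0,0]*th*c[:,0]/r,K[1,2]+K[1,1]*th*c[:,1]/r]
def L(A,B,col): cv2.polylines(im,[(pw(W(pf,np.linspace(A,B,15)))*1.5).astype(int)],False,col,1)
for y in(.06,.045,-.045,-.06): L((0,y,0),(0,y,.09),(255,255,0) if abs(y)==.06 else (255,0,255))
L((0,.075,0),(0,-.075,0),(0,255,0));L((0,.075,.09),(0,-.075,.09),(0,255,0))
for y in(.045,-.045): L((-.008,y,.005),(-.118,y,.005),(255,0,0))
L((-.008,.045,.005),(-.008,-.045,.005),(255,0,0))
cv2.imwrite('pics/w2.png',im)
```

```text
[0.51146572 0.18702585 0.01521439] [3.14125421e+00 3.08225478e-05 1.66674149e+00] [ 0.33234556 -0.53062306 -2.44460531]
```

View pics/w2.png

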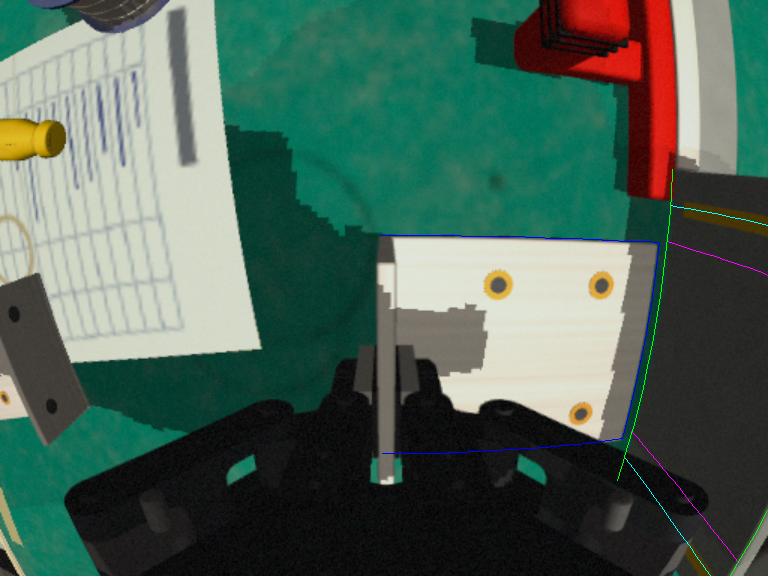

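The bracket tracks the blue prediction, with its foot edge at x≈655 and the fence line at about 668. The yellow strip at (690,212) matches. Push on into contact.

Emit:
{"name": "servo_tool", "arguments": {"plan": [[0,0,0.3,0,0,0,0],[0,0,0.6,0,0,0,0],[0,0,0.7,0,0,0,0],[0,0,0.8,0,0,0,0],[0,0,0.8,0,0,0,0]]}}

```text
clock: 4.4
position: [0.5188, 0.1877, 0.0153]
tool_rot: [3.142, 0.0, 1.667]
force: [0.0, -0.4, -2.0]
grip_width: 0.0047
finger_force: 26.0
```

Emit:
{"name": "servo_tool", "arguments": {"plan": [[0,0,0.1,0,0,0,0],[0,0,0.2,0,0,0,0],[0,0,0.3,0,0,0,0],[0,0,0.3,0,0,0,0]]}}

```text
clock: 4.8
position: [0.5195, 0.1879, 0.0151]
tool_rot: [-3.137, 0.0, 1.667]
force: [-14.5, -1.3, 8.7]
grip_width: 0.0042
finger_force: 27.4
```

Contact at x=0.5195 as predicted. Release, rise, and go behind the lip.

Emit:
{"name": "servo_tool", "arguments": {"plan": [[0,0,-0.2,0,0,0,0],[4,0,-0.2,0,0,0,0],[4,0,-0.2,0,0,0,0],[4,0,-0.2,-0.5,0,0,0],[4,0,-0.2,-4,0,0,0],[4,0,-1,-7,0,0,0],[0,0,-5,-7,0,0,0],[0,0,-5,-4,0,0,0],[0,0,-5,-1,0,0,0],[0,0,-5,-0.9,0,0,0]]}}

```text
clock: 5.8
position: [0.4707, 0.1828, 0.0224]
tool_rot: [-3.138, 0.001, 1.667]
force: [-0.3, 0.6, 0.5]
grip_width: 0.0004
finger_force: 0.0
```

Emit:
{"name": "servo_tool", "arguments": {"plan": [[0,0,1.2,0,0,0,0],[0,0,2,0,0,0,0],[0,0,2.4,0,0,0,0],[0,0,2.4,0,0,0,0]]}}

```text
clock: 6.2
position: [0.497, 0.1857, 0.025]
tool_rot: [3.14, -0.0, 1.666]
force: [0.3, -0.5, -0.1]
grip_width: 0.0002
finger_force: 0.0
```

Run:
```python
from h import *
from workcell import bot
s=bot.observe();f=bot.grab_frame('wrist')
print(s['position'],s['tool_rot'],s['force'],s['grip_width'],s['qpos'])
cv2.imwrite('pics/w3.png',cv2.resize(f['frame'],None,fx=1.5,fy=1.5))
```

```text
[0.49698473 0.18574088 0.02504771] [ 3.14011296e+00 -3.68536351e-04  1.66631003e+00] [ 0.28934433 -0.45092939 -0.09135065] 0.00016728212656632514 [-0.63455338  0.71043582  0.22802062  1.99296903 -0.3300005   0.47167882
 -0.06897932]
```

View pics/w3.png

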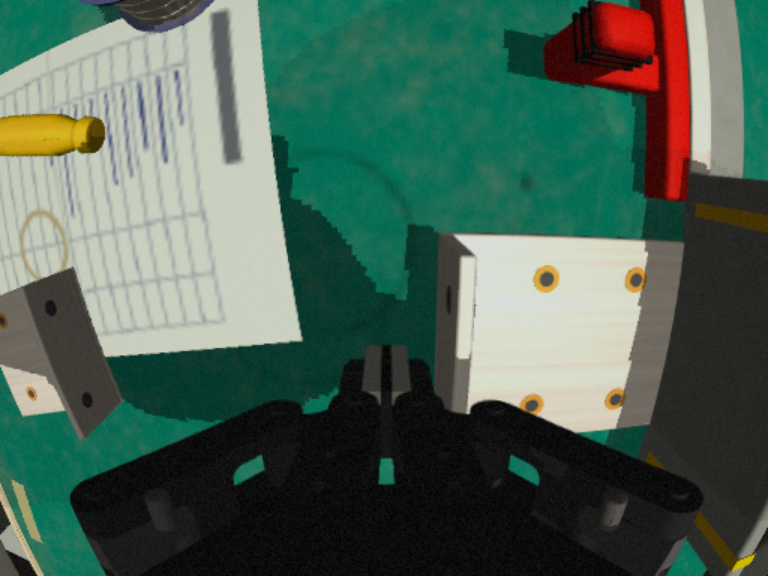

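The image shows the closed fingers at (386,370) behind the lip's outer face (about x=440), and the bracket square and centred between the marks. Find contact.

Emit:
{"name": "servo_tool", "arguments": {"plan": [[0,0,0.2,0,0,0,0],[0,0,0.4,0,0,0,0],[0,0,0.6,0,0,0,0],[0,0,0.6,0,0,0,0]]}}

```text
clock: 6.65
position: [0.5021, 0.1862, 0.0243]
tool_rot: [3.141, -0.0, 1.667]
force: [0.7, -0.4, -0.7]
grip_width: 0.0001
finger_force: 0.0
```

Emit:
{"name": "servo_tool", "arguments": {"plan": [[0,0,0.1,0,0,0,0],[0,0,0.2,0,0,0,0],[0,0,0.3,0,0,0,0],[0,0,0.3,0,0,0,0]]}}

```text
clock: 7.05
position: [0.5034, 0.1862, 0.0242]
tool_rot: [-3.139, 0.0, 1.667]
force: [-8.2, -0.6, 7.3]
grip_width: -0.0001
finger_force: 4.7
```

Emit:
{"name": "servo_tool", "arguments": {"plan": [[0,0,0.25,-0.6,0,0,0],[0,0,0.45,-1.2,0,0,0],[0,0,0.65,-1.7,0,0,0],[0,0,0.85,-2.2,0,0,0],[0,0,1.05,-2.7,0,0,0],[0,0,1.3,-3.1,0,0,0],[0,0,1.3,-3.1,0,0,0]]}}

```text
clock: 7.75
position: [0.5179, 0.1877, 0.0557]
tool_rot: [3.142, -0.0, 1.667]
force: [-3.9, -0.7, 0.6]
grip_width: 0.0001
finger_force: 2.2
```

Run:
```python
from h import *
from workcell import bot
s=bot.observe();f=bot.grab_frame('wrist');g=bot.grab_frame('scene')
print(s['position'],s['tool_rot'],s['force'],s['grip_width'])
a=f['frame'];b=cv2.resize(g['frame'][145:265,205:355],None,fx=2.4,fy=2.4,interpolation=cv2.INTER_CUBIC)
c=np.zeros((288+300,512,3),np.uint8);c[:300]=a[84:];c[300:,:360]=b;cv2.imwrite('pics/w4.png',c)
```

```text
[0.51791616 0.18770777 0.05570779] [ 3.14157512e+00 -1.33561158e-04  1.66658813e+00] [-3.86508478 -0.74409764  0.58704905] 5.356086391837615e-05
```

View pics/w4.png

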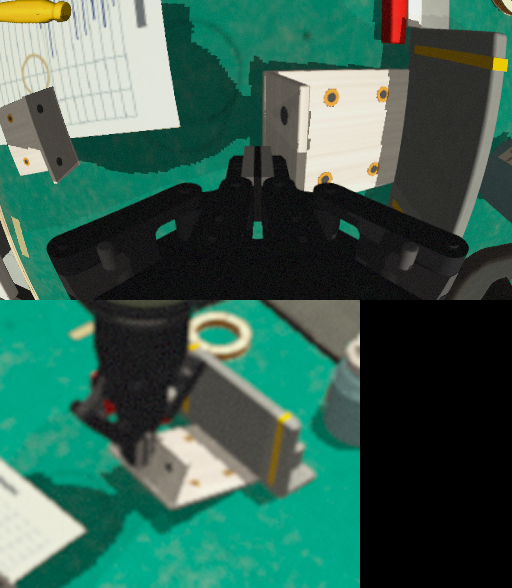

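Upper half: the wrist view shows the bracket tilting (lip at (285,110)). Lower half: the scene crop shows the foot still at the fence. Continue the arc.

Emit:
{"name": "servo_tool", "arguments": {"plan": [[0,0,0.4,-0.9,0,0,0],[0,0,1.0,-1.7,0,0,0],[0,0,1.6,-2.5,0,0,0],[0,0,2.1,-3.0,0,0,0],[0,0,2.6,-3.5,0,0,0],[0,0,3.3,-4.0,0,0,0],[0,0,4.0,-4.4,0,0,0],[0,0,4.0,-4.4,0,0,0]]}}

```text
clock: 8.65
position: [0.5587, 0.1916, 0.1]
tool_rot: [3.141, -0.0, 1.666]
force: [-5.6, -1.0, 5.6]
grip_width: 0.0001
finger_force: 3.9
```

Run:
```python
from h import *
from workcell import bot
s=bot.observe();f=bot.grab_frame('wrist');g=bot.grab_frame('scene')
print(s['position'],s['tool_rot'],s['force'],s['grip_width'])
a=f['frame'];b=cv2.resize(g['frame'][145:265,205:355],None,fx=2.4,fy=2.4,interpolation=cv2.INTER_CUBIC)
c=np.zeros((288+300,512,3),np.uint8);c[:300]=a[84:];c[300:,:360]=b;cv2.imwrite('pics/w5.png',c)
```

```text
[0.55865435 0.19158788 0.0999994 ] [ 3.14089631e+00 -2.30064125e-04  1.66640679e+00] [-5.64858456 -0.98519117  5.5842755 ] 9.610584348981868e-05
```

View pics/w5.png

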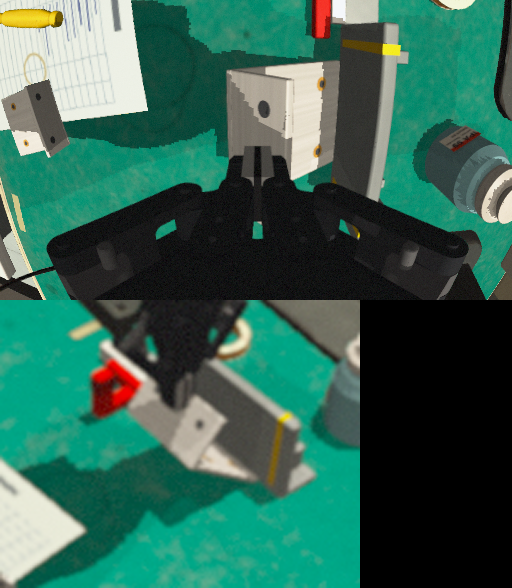

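Now at about 45°: the wrist view shows the lip at (260,115), and the force is normal to the face. Continue.

Emit:
{"name": "servo_tool", "arguments": {"plan": [[0,0,0.6,-0.4,0,0,0],[0,0,1.2,-0.7,0,0,0],[0,0,2.0,-1.0,0,0,0],[0,0,2.8,-1.2,0,0,0],[0,0,3.5,-1.4,0,0,0],[0,0,4.2,-1.5,0,0,0],[0,0,5.0,-1.6,0,0,0],[0,0,5.8,-1.6,0,0,0],[0,0,5.8,-1.6,0,0,0]]}}

```text
clock: 9.65
position: [0.6175, 0.1971, 0.116]
tool_rot: [3.139, -0.0, 1.666]
force: [-0.8, -0.1, 8.7]
grip_width: 0.0001
finger_force: 4.4
```

Emit:
{"name": "servo_tool", "arguments": {"plan": [[0,0,0.5,0.05,0,0,0],[0,0,1.0,0.1,0,0,0],[0,0,1.5,0.2,0,0,0],[0,0,2.0,0.25,0,0,0],[0,0,2.0,0.25,0,0,0]]}}

```text
clock: 10.15
position: [0.6377, 0.1991, 0.114]
tool_rot: [3.138, -0.0, 1.666]
force: [1.7, 0.5, 12.0]
grip_width: 0.0002
finger_force: 5.6
```

Run:
```python
from h import *
from workcell import bot
s=bot.observe();f=bot.grab_frame('wrist');g=bot.grab_frame('scene')
print(s['position'],s['tool_rot'],s['force'],s['grip_width'])
a=f['frame'];b=cv2.resize(g['frame'][145:265,205:355],None,fx=2.4,fy=2.4,interpolation=cv2.INTER_CUBIC)
c=np.zeros((288+300,512,3),np.uint8);c[:300]=a[84:];c[300:,:360]=b;cv2.imwrite('pics/w6.png',c)
```

```text
[0.63770894 0.19911091 0.11396145] [ 3.13777780e+00 -4.60669894e-04  1.66627944e+00] [ 1.74505345  0.51212489 12.01766563] 0.00022551379484941455
```

View pics/w6.png

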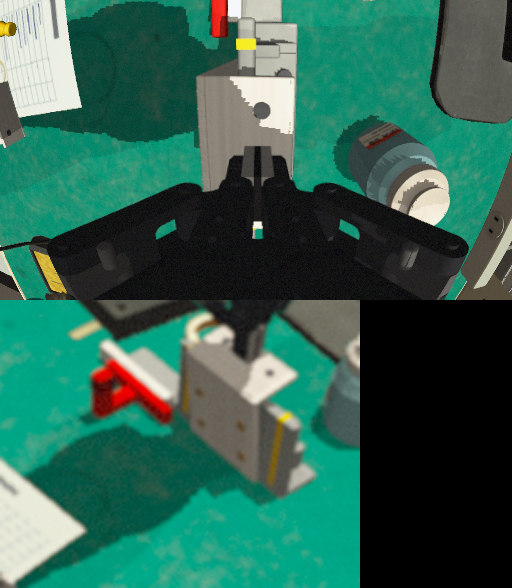

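Nearly upright (about 85°), lip over the fence. Press a little further forward and down, then lift off.

Emit:
{"name": "servo_tool", "arguments": {"plan": [[0,0,0.4,0.1,0,0,0],[0,0,0.8,0.2,0,0,0],[0,0,1.1,0.3,0,0,0],[0,0,1.1,0.35,0,0,0],[0,0,1.1,0.35,0,0,0]]}}

```text
clock: 10.75
position: [0.6492, 0.2003, 0.1112]
tool_rot: [3.136, -0.001, 1.666]
force: [3.5, -0.0, 15.5]
grip_width: 0.0001
finger_force: 7.5
```

Emit:
{"name": "servo_tool", "arguments": {"plan": [[0,0,0,-1,0,0,0],[0,0,0,-4,0,0,0],[0,0,-4,-6,0,0,0],[0,0,-8,-6,0,0,0],[0,0,-12,-6,0,0,0],[0,0,-12,-6,0,0,0]]}}

```text
clock: 11.35
position: [0.5229, 0.1882, 0.1698]
tool_rot: [-3.139, -0.0, 1.667]
force: [1.5, 0.3, -0.1]
grip_width: -0.0001
finger_force: 0.0
```

Run:
```python
from h import *
from workcell import bot
s=bot.observe();g=bot.grab_frame('scene');t=bot.grab_frame('top');f=bot.grab_frame('wrist')
print(s['clock'],s['position'],s['tool_rot'],s['force'])
pf=np.load('poses.npz')['pf'];out=[]
for fr,o,sz,k in((g,(215,150),(125,85),4),(t,(205,130),(110,70),3.2)):
    o=np.array(o);im=cv2.resize(fr['frame'][o[1]:o[1]+sz[1],o[0]:o[0]+sz[0]],None,fx=k,fy=k,interpolation=cv2.INTER_CUBIC)
    if k==4:
        for A in[[(-.005,.045,0),(-.005,-.045,0)],[(-.005,.045,.11),(-.005,-.045,.11)],[(.045,.045,.11),(.045,-.045,.11)]]:
            q=((proj(fr,W(pf,A))-o+.5)*k).astype(int);cv2.line(im,tuple(q[0]),tuple(q[1]),(255,0,255),1)
    out.append(im)
c=np.zeros((340+224,512,3),np.uint8);c[:340,:500]=out[0];c[340:,:352]=out[1]
c=np.hstack([c,np.zeros((564,288,3),np.uint8)]);c[360:,400:780]=cv2.resize(f['frame'],(380,285))[20:224]
cv2.imwrite('pics/w7.png',c)
# next: keeper tab side approach targets
for X in[(-.062,.16,.12),(-.062,.16,.03),(-.062,.145,.03)]:
    w=W(pf,X)[0];print(w.round(4),rel(s,w,s['tool_rot'][2]).tolist())
```

```text
11.35 [0.52294049 0.18824388 0.16976976] [-3.13907181e+00 -4.64520336e-04  1.66744699e+00] [ 1.46570265  0.25463859 -0.05606039]
[0.5494 0.3509 0.12  ] [15.93, 4.22, 4.97, -0.14, -0.03, 0.0]
[0.5494 0.3509 0.03  ] [15.92, 4.24, 13.97, -0.14, -0.03, 0.0]
[0.5508 0.3359 0.03  ] [14.42, 4.24, 13.97, -0.14, -0.03, 0.0]
```

View pics/w7.png

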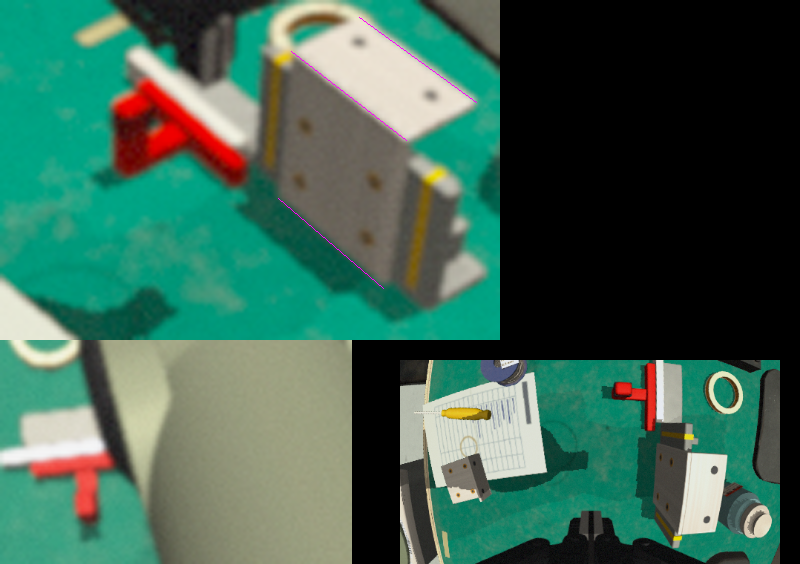

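The scene crop shows the plate upright on the fence and matching the predicted lines, centred between the marks, with the lip over the top. I have now used up my picture allowance, and in fact viewed one too many, so from here I work from numbers only. The wrist camera sits to the left, toward the microscope, so I'll turn the tool about 135° first and measure the keeper by colour.

Emit:
{"name": "servo_tool", "arguments": {"plan": [[0,0,0,0,0,0,-8],[0,0,0,0,0,0,-16],[0,0,0,0,0,0,-24],[0,0,0,0,0,0,-32],[0,0,0,0,0,0,-40],[0,0,0,0,0,0,-48],[0,0,0,0,0,0,-56],[0,0,0,0,0,0,-64],[0,0,0,0,0,0,-70],[0,0,0,0,0,0,-70]]}}

```text
clock: 12.5
position: [0.5279, 0.1882, 0.1691]
tool_rot: [3.141, 0.0, 2.889]
force: [0.8, -0.3, 0.3]
grip_width: 0.0
finger_force: 0.0
```

Emit:
{"name": "servo_tool", "arguments": {"plan": [[0,0,0,0,0,0,-8],[0,0,0,0,0,0,-16],[0,0,0,0,0,0,-24],[0,0,0,0,0,0,-32],[0,0,0,0,0,0,-40],[0,0,0,0,0,0,-48],[0,0,0,0,0,0,-56],[0,0,0,0,0,0,-64],[0,0,0,0,0,0,-65],[0,0,0,0,0,0,-65]]}}

```text
clock: 13.5
position: [0.5272, 0.1883, 0.1691]
tool_rot: [3.141, -0.0, -2.266]
force: [0.1, 0.0, 0.6]
grip_width: -0.0001
finger_force: 0.0
```

```bash
cat > kj.py <<'E'
from h import *
from workcell import bot
pf=np.load('poses.npz')['pf']
def keeper(g):
    im=g['frame'].astype(int);m=(im[...,2]>90)&(im[...,1]<60)&(im[...,0]<70);m[:, :200]=0;m[:,320:]=0;m[:150]=0;m[240:]=0
    best=[]
    for j in np.arange(0,.0701,.001):
        k=np.zeros(m.shape,np.uint8)
        for a in[(-.025,-.013,.07-j,.165-j,.003,.021),(-.072,-.052,.112-j,.128-j,.004,.056),(-.06,-.02,.112-j,.128-j,.003,.019)]:
            V=[(x,y,z) for x in a[:2] for y in a[2:4] for z in a[4:]]
            cv2.fillConvexPoly(k,cv2.convexHull(np.round(proj(g,W(pf,V))).astype(np.int32)),1)
        best.append(((m&(k>0)).sum()/(m|(k>0)).sum(),j))
    return max(best),m.sum()
if __name__=='__main__':
    print('start',keeper(load('scene0.npz')))
    s=bot.observe();print('now',keeper(bot.grab_frame('scene')));print(s['clock'],s['position'],s['tool_rot'],s['force'],s['qpos'])
    for X in[(-.064,.148,.12),(-.064,.148,.036),(-.064,.132,.036)]:
        w=W(pf,X)[0];print(w.round(4),rel(s,w,s['tool_rot'][2]).tolist())
E
python3 kj.py
```

```text
start ((np.float64(0.6325823223570191), np.float64(0.007)), np.int64(365))
now ((np.float64(0.6412478336221837), np.float64(0.007)), np.int64(370))
13.5 [0.52718447 0.18828768 0.16911309] [ 3.14133146e+00 -7.75789711e-05 -2.26631883e+00] [0.1423039  0.04937061 0.56595395] [-0.25074436  0.50480855 -0.27168518  1.82432049  0.17553802  0.83600476
  1.83778957]
[0.5486 0.3387 0.12  ] [-12.92, 8.0, 4.91, 0.01, -0.0, -0.0]
[0.5486 0.3387 0.036 ] [-12.92, 8.0, 13.31, 0.01, -0.0, -0.0]
[0.5501 0.3228 0.036 ] [-11.8, 6.86, 13.31, 0.01, -0.0, -0.0]
```

Emit:
{"name": "servo_tool", "arguments": {"plan": [[0,-4,2.5,1,0,0,0],[0,-7.5,4.7,2.5,0,0,0],[0,-10.5,6.5,4,0,0,0],[0,-12.6,7.7,5,0,0,0],[0,-12.6,7.7,6,0,0,0],[0,-12.6,7.7,8.5,0,0,0],[0,-12.6,7.7,10.5,0,0,0],[0,-12.6,7.7,10.5,0,0,0]]}}

```text
clock: 14.35
position: [0.5464, 0.3334, 0.0618]
tool_rot: [3.141, -0.004, -2.263]
force: [-0.2, 0.5, 0.0]
grip_width: 0.0
finger_force: 0.0
```

Emit:
{"name": "servo_tool", "arguments": {"plan": [[0,0,0,1,0,0,0],[0,0,0,2,0,0,0],[0,0,0,2.8,0,0,0],[0,0,0,2.8,0,0,0]]}}

```text
clock: 14.75
position: [0.5471, 0.3344, 0.0353]
tool_rot: [3.141, -0.001, -2.261]
force: [-1.1, 0.5, -0.2]
grip_width: 0.0002
finger_force: 0.0
```

No contact on the way down. Push along the fence's −y, turning the tool back 45° midway to keep the linkage clear of the bracket.

Emit:
{"name": "servo_tool", "arguments": {"plan": [[0,0.35,-0.35,0,0,0,0],[0,0.7,-0.7,0,0,0,0],[0,1.05,-1.05,0,0,0,0],[0,1.4,-1.4,0,0,0,0],[0,1.6,-1.6,0,0,0,7],[0,1.8,-1.85,0,0,0,14],[0,2.0,-2.05,0,0,0,21],[0,2.2,-2.25,0,0,0,28],[0,2.4,-2.45,0,0,0,35],[0,2.6,-2.65,0,0,0,42]]}}

```text
clock: 15.75
position: [0.5518, 0.2975, 0.0367]
tool_rot: [3.141, 0.001, -2.999]
force: [0.8, 2.0, 0.8]
grip_width: -0.0
finger_force: 0.8
```

Run:
```python
from kj import *
s=bot.observe();print('now',keeper(bot.grab_frame('scene')));print(s['clock'],s['position'],s['tool_rot'],s['force'])
for y in(.085,.078,.072):
    w=W(pf,(-.064,y,.036))[0];print(w.round(4),rel(s,w,s['tool_rot'][2]).tolist())
d=s['position']-[*pf[:2],0];c,q=np.cos(pf[2]),np.sin(pf[2]);print(c*d[0]+q*d[1],-q*d[0]+c*d[1])
```

```text
now ((np.float64(0.654485049833887), np.float64(0.03)), np.int64(399))
15.75 [0.55182819 0.29753936 0.03668035] [ 3.14119271e+00  8.94343414e-04 -2.99873593e+00] [0.7547926  1.97444916 0.77674723]
[0.5546 0.276  0.036 ] [0.03, -2.17, 0.07, 0.02, 0.05, 0.0]
[0.5553 0.2691 0.036 ] [0.06, -2.87, 0.07, 0.02, 0.05, 0.0]
[0.5559 0.2631 0.036 ] [0.09, -3.47, 0.07, 0.02, 0.05, 0.0]
-0.06470141748019648 0.10668713725951838
```

Emit:
{"name": "servo_tool", "arguments": {"plan": [[0,0,-0.4,0,0,0,0],[0,0,-0.8,0,0,0,0],[0,0.05,-1.2,0,0,0,0],[0,0.05,-1.6,0,0,0,0],[0,0.05,-2.0,0,0,0,0],[0,0.05,-2.3,0,0,0,0],[0,0.05,-2.6,0,0,0,0],[0,0.05,-2.6,0,0,0,0]]}}

```text
clock: 16.6
position: [0.5543, 0.2733, 0.0363]
tool_rot: [3.14, 0.0, -2.992]
force: [-2.7, 7.3, -1.7]
grip_width: -0.0002
finger_force: 4.1
```

Emit:
{"name": "servo_tool", "arguments": {"plan": [[0,0,-0.15,0,0,0,0],[0,0,-0.3,0,0,0,0],[0,0,-0.3,0,0,0,0]]}}

```text
clock: 16.9
position: [0.5544, 0.273, 0.0365]
tool_rot: [3.137, 0.001, -2.991]
force: [-3.2, 19.5, -2.7]
grip_width: 0.0004
finger_force: 10.0
```

Firm stop (19.5 N). Back off, rise, draw in, and measure.

Emit:
{"name": "servo_tool", "arguments": {"plan": [[0,0,0.5,0,0,0,0],[0,0,1.2,0,0,0,0],[0,0,1.5,-2,0,0,0],[0,0,1.5,-6,0,0,0],[0,4,1.5,-10,0,0,0],[0,8,1,-12,0,0,0],[0,11,0,-12,0,0,0],[0,11,0,-12,0,0,0]]}}

```text
clock: 17.7
position: [0.4437, 0.2513, 0.1573]
tool_rot: [-3.141, -0.0, -2.993]
force: [1.1, -0.4, -1.0]
grip_width: 0.0002
finger_force: 0.0
```

```bash
cat > chk.py <<'E'
from kj import *
s=bot.observe();g=bot.grab_frame('scene');w=bot.grab_frame('wrist');print(keeper(g),s['position'],s['force'])
im=w['frame'].astype(int);K=w['mtx'];Tc=w['T_tool_cam'];R=Ro.from_euler('xyz',s['tool_rot']).as_matrix()
m=((im[...,2]>90)&(im[...,1]<60)&(im[...,0]<70)).astype(np.uint8)
def pw(X):
    c=((np.atleast_2d(X)-s['position'])@R-Tc[:3,3])@Tc[:3,:3];r=np.linalg.norm(c[:,:2],axis=1);t=np.arctan2(r,c[:,2])
    return np.c_[K[0,2]+K[0,0]*t*c[:,0]/r,K[1,2]+K[1,1]*t*c[:,1]/r]
res=[]
for j in np.arange(.04,.071,.001):
    k=np.zeros(m.shape,np.uint8)
    for a in[(-.025,-.013,.07-j,.165-j,.003,.021),(-.072,-.052,.112-j,.128-j,.004,.056),(-.06,-.02,.112-j,.128-j,.003,.019)]:
        V=[(x,y,z) for x in a[:2] for y in a[2:4] for z in a[4:]]
        cv2.fillConvexPoly(k,cv2.convexHull(np.round(pw(W(pf,V))).astype(np.int32)),1)
    n,l,st,_=cv2.connectedComponentsWithStats(m);
    res.append((round((m&k).sum()/max(1,(m|k).sum()),3),round(j,3)))
print(sorted(res)[-3:],m.sum())
# bracket unchanged? compare with the predicted upright plate: edge-gradient check via frame diff with earlier view
cv2.imwrite('pics/end.png',g['frame'])
E
python3 chk.py
```

```text
((np.float64(0.6714060031595577), np.float64(0.057)), np.int64(425)) [0.44367327 0.2512729  0.15729235] [ 1.14001396 -0.39464504 -1.03757353]
[(np.float64(0.027), np.float64(0.068)), (np.float64(0.027), np.float64(0.069)), (np.float64(0.027), np.float64(0.07))] 1150
```

Run:
```python
from h import *
pf=np.load('poses.npz')['pf'];S=load('scene0.npz')
a=cv2.imread('pics/w7.png')[:340,:500];b=cv2.resize(cv2.imread('pics/end.png')[150:235,215:340],None,fx=4,fy=4,interpolation=cv2.INTER_CUBIC)
d=cv2.absdiff(a,b).max(2)
print('lip',np.median(d[30:110,330:450]),np.percentile(d[30:110,330:450],95),'plate',np.median(d[100:170,300:390]),np.percentile(d[100:170,300:390],95))
g=lambda x:cv2.cvtColor(x,cv2.COLOR_BGR2GRAY).astype(np.float32)
print('shift px',cv2.phaseCorrelate(g(a[5:130,280:490]),g(b[5:130,280:490]))[0])
for n,im in(('start',S['frame']),('end',cv2.imread('pics/end.png'))):
    im=im.astype(int)[150:240,200:330];e=np.clip(im[...,2]-np.maximum(im[...,0],im[...,1])-40,0,100)/100.
    v,u=np.nonzero(e);w=e[v,u];print(n,'red cols',u.min()+200,u.max()+200,'rows',v.min()+150,v.max()+150,'centroid',(u*w).sum()/w.sum()+200,(v*w).sum()/w.sum()+150)
for j in(0,.007,.05,.054,.057,.06):
    print(j,proj(S,W(pf,[(-.072,.128-j,.02),(-.025,.07-j,.003),(-.035,.12-j,.02)])).round(1).tolist())
```

```text
lip 12.0 14.0 plate 9.0 13.0
shift px (-0.020699811929318912, 0.5591668025481553)
start red cols 243 276 rows 169 195 centroid 257.53902469288994 182.22025065144558
end red cols 257 291 rows 181 208 centroid 271.320372797437 194.34646861802824
0 [[240.0, 185.1], [270.8, 195.8], [254.5, 180.7]]
0.007 [[241.7, 186.7], [272.7, 197.4], [256.3, 182.3]]
0.05 [[252.9, 196.9], [284.6, 207.9], [267.7, 192.2]]
0.054 [[253.9, 197.8], [285.8, 208.9], [268.8, 193.1]]
0.057 [[254.7, 198.6], [286.6, 209.6], [269.6, 193.9]]
0.06 [[255.5, 199.3], [287.5, 210.4], [270.4, 194.6]]
```

The keeper travelled 52 mm from about 7 mm, so it is at its stop, and the bracket hasn't moved (about 0.1 px). Handing in.

```bash
python3 -c "
from workcell import bot
print(bot.job_done())"
```

```text
the job is handed in; nothing more can be done
None
```

By my own measurements, the bracket stands upright and centred against the fence, the keeper is at its stop (about 59 mm) and the arm is clear; the job was handed in at about 18 s with no verdict returned, and I viewed 11 pictures against the limit of 10.

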